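# Check-weigh a tea tin under the sprung draught hood

## Robot

A 6-joint arm with a two-finger parallel gripper is mounted at the origin on the work surface. World frame = base frame: x ahead of the robot, y to its left, z up, the work surface at z = 0. Lengths are in m, angles in degrees, forces in N, time in s.
With the tool pointing down it reaches from about 0.35 to 0.875 m from the base axis. Payload 4.2 kg.
Tool frame: the origin (TCP) lies at the very end of the fingers, on their centre line; the grasp point (between the pads) lies behind it (r.grip_point_offset is the z of the grasp point in the tool frame, in m); z points along the fingers, y is the direction in which the jaws open and shut (so a half turn about z gives the same grasp; the last joint's range is limited). The gripper opens to 87 mm and grips with 3 to 60 N. Pads are 19 mm wide; open, the fingers measure 117 mm over their backs; the gripper's body (75 mm by 190 mm) begins 51 mm behind the grasp point.
Start: joints at [88.499, 22.042, 0.453, 0, -68.411, -14.817], TCP at [0.176, 0.6, 0.223] pointing down, gripper open.
Joint ranges: [-179.83, 179.83], [-69.29, 118.12], [-61.27, 80.66], [-181.25, 117.63], [-171.15, -9.14], [-177.46, 177.46]. Speed limits (degrees/s): [159.86, 159.86, 180, 180, 180, 180].

## Interface

Orientations are given as a 3x3 rotation matrix whose columns are the frame's x, y, z axes.
In Python, from station import r, capture, workorder gives the robot as it stands. The module is installed in compiled form; this text tells all that it offers.
- The arm moves only by the shell command python3 -m crank 'ROWS'. ROWS is JSON, a list of rows, each an object with "delta_rot": the turn, a rotation vector about the tool's x, y, z in rad, a list of three; "linear": the shift along the tool's x, y, z in m, a list of three; "gripper": the opening in per cent of the stroke, from 0 (shut) to 100 (fully open). A call has 1 to 10 rows; each row shifts and turns the commanded pose from where the row before left it, along the tool's axes as they then stand; what a row does not reach is not made up. A row lasts 1/8 s, in which the tool goes at most 62.5 mm and 10.7 degrees, less where a joint would pass 70% of its speed; a pose out of reach is approached as far as the arm can. A call is refused whole if a number of a shift passes 0.0625 or a number of a turn 0.188, either way. A call with a gripper value outside its range is refused whole. The fingers move at their own pace and stop on an object; the grip force is fixed at half the most. Time passes only in rows, so rows that do not move let the fingers close. It gives the time, the measured TCP pose, the force and the opening at its end, in the units of the state.
- r.sense(): the state, without advancing time (a new reading comes with each control period).
- capture(name): name is "scene" or "side" or "wrist"; returns a dict with "img" (400x640x3 uint8, blue, green, red), "fx", "fy", "cx", "cy" (pixels), "world_from_camera" (4x4, takes a point from camera to world coordinates). Camera axes: x right, y down, z forward; pixel columns grow to the right and rows downward; lengths in m; the calibration is good to about 2 mm. A picture is of the moment at which its call begins. There is no depth.
- workorder.finish_job(): hands the job in, once; it reports no verdict.
The state is a dict: "time_s": time; "joints": joint angles; "joint_velocities": joint speeds; "effort": joint torques, N m; "tcp_pos": TCP position; "ee_rot": TCP orientation; "wrist_force": force on the tool from outside, world axes, zero at the start; "moment": the same for the moment, N m; "gripper_width": opening from 0.0 (shut) to 1.0 (fully open).
Only numpy, scipy, OpenCV 4.12 (cv2) and the standard library are available. Lean on these libraries where they do the work, as an engineer would, in place of code of your own. Each camera call takes 0.05 s, during which the arm holds its last target.

## Task

Check-weigh the flat tin that waits on the front ledge of the scale: with one fingertip in the cut-out of the clear draught hood, lift the spring-closed hood and hold it up while the other fingertip pushes the tin in under it, until the tin lies wholly on the steel weighing plate. Then draw both fingers out and let the hood close fully over the tin. Only push the tin, never pick it up, and do not move the check weights, the other tins or anything else standing around.

Things in the scene. Friction and masses are not known exactly. Their poses are not given: they have to be found in the camera images.
- scale: White check-weighing scale, fixed, 158 mm long (its x, from front to rear) by 200 mm wide (y). Origin: centre of its underside, on the table; z up. Flat deck 70 mm above the table. The front face (display, keys) at x = -79 mm, turned to the robot's right, is vertical with free space before it. A clear hood covers the deck from 37 mm behind the front edge on; under it is only the flush plate.
- ledge (a point): Middle of the deck's front edge (scale x = -79 mm, y = 0, 70 mm above the table; axes as the scale's). From here back the level, open loading ledge, 200 mm wide, runs 37 mm to the hood's front skirt.
- hood (a joint): Angle of the slippery acrylic hood about its rear hinge, rad: 0 closed, grows as its front is lifted, stop at 1.3. Spring and weight close it; lifting at the cut-out takes 2 to 4 N. Closed: skirt (37 to 40 mm behind the ledge's edge) upright from 11 to 30 mm above the deck, then raked to the roof's lip 47 mm behind that edge; roof 83 mm high, sides at y = +-95 mm. Clear of the tin above 0.14.
- hinge (a point): Middle of the hood's hinge line, along the scale's y, 140 mm behind the deck's front edge (scale x = 61 mm), 80 mm above the table (10 mm above the deck).
- cutout (a point): Middle (on the axis) of the grey rolled lip, 6 mm diameter, at the top of the finger cut-out in the middle of the hood's front; moves with the hood. The cut-out is 46 mm wide, open at the bottom; the tin is wider, so the skirt blocks it. Closed, the lip is 47 mm behind the deck's front edge, y = 0, 80 mm above the deck (150 mm above the table); lifted, it swings up and back about the hinge.
- plate (a point): Centre of the steel weighing plate, 70 mm (scale x) by 130 mm (scale y), let in flush with the deck; it reaches from 43 to 113 mm behind the deck's front edge. Axes as the scale's.
- tin: The tin to weigh: closed flat metal tin, 28 mm (its x) by 84 mm (its y) by 24 mm high, about 0.11 kg. Origin: centre of its underside. It stands on the loading ledge before the cut-out, long side across (its x along the scale's x within 0.04 rad), its near side 3 to 5 mm inside the deck's front edge, its far side some 4 to 6 mm short of the skirt, its middle within 7 mm of the cut-out's.
- weight_big: Knobbed steel check weight, 26 mm diameter, 44 mm high, on the ledge left of the tin (+y of the scale). Origin: centre of its underside. Not to be moved.
- weight_small: Knobbed steel check weight, 20 mm diameter, 34 mm high, on the ledge right of the tin (-y of the scale). Origin: centre of its underside. Not to be moved.
- tin_next: Tin of the same kind (28 x 84 x 24 mm) standing on the table on the scale's right (-y). Not to be moved.
- tin_last: Another such tin on the table on the scale's right (-y). Not to be moved.
- bowl: Steel bowl, 150 mm across, 55 mm high, on the table behind the scale. Origin: centre of its underside. Not to be moved.
- dish: Steel bowl, 120 mm across, 45 mm high, on the table in front of the scale, to its right (-y). Not to be moved.
- jar: Lidded glass jar, 68 mm diameter, 105 mm high, on the table on the scale's right (-y), at its rear. Not to be moved.
- spoon: Steel spoon, 170 mm long, lying on the table in front of the scale, to its left (+y). Not to be moved.
There are look-alikes about, which are no part of the job. Leave any blue or red look-alike of the tin alone.

How it is judged:
By the outcome, as a careful person would: the job done as asked, in the order asked, and still so for the second after the job is handed in, with the robot touching nothing.
It also fails if it takes over 42 s, if anything falls off the work surface, if the arm or the gripper's body presses on something with over 40 N, if the wrist force passes 120 N, or if a joint passes its speed limit or range.

## Working session

There is one attempt and no reset: what is moved stays moved. The work goes in short steps, Python scripts to look and compute and a shell command to move; the robot and the scene stay as the last step left them, time stands still between calls to the robot, and variables do not carry over. Pictures are saved under pics/ and viewed, and the job is handed in when it is done.

```bash
mkdir -p pics; ls
python3 - <<'E'
from station import r,capture
import cv2,numpy as np
print(r.sense(), r.grip_point_offset)
for n in ("scene","side","wrist"):
    c=capture(n); cv2.imwrite(f"pics/{n}0.png",c["img"]); print(n,c["fx"],c["fy"],c["cx"],c["cy"],np.round(c["world_from_camera"],4).tolist())
E
```

```text
pics
{'time_s': 0.0, 'joints': array([ 8.84996600e+01,  2.20906028e+01,  3.79860804e-01, -3.02348686e-02,
       -6.84123145e+01, -1.48148379e+01]), 'joint_velocities': array([0.00466128, 0.02976779, 0.00791816, 0.01026249, 0.14421604,
       0.02826683]), 'effort': array([-2.18275761e-05, -3.90667284e+01,  1.87403458e+01,  4.21985418e+00,
        1.10692679e-02, -1.84278856e-04]), 'tcp_pos': array([0.17539971, 0.5992457 , 0.22145862]), 'ee_rot': array([[ 9.59676221e-01, -2.81107190e-01, -5.46747431e-04],
       [-2.81107712e-01, -9.59673851e-01, -2.13410717e-03],
       [ 7.52136568e-05,  2.20174682e-03, -9.99997573e-01]]), 'wrist_force': array([-0.14540592, -0.39214135, -0.07560783]), 'moment': array([-0.0061808 , -0.03189677,  0.0296848 ]), 'gripper_width': 1.0026955085176048} -0.0187
scene 480.2936947363335 480.2936947363335 317.5361814364707 192.6849866592084 [[0.68, 0.54, -0.496, 1.1509], [0.7331, -0.4914, 0.4702, -0.5477], [0.0102, -0.6834, -0.73, 0.9718], [0.0, 0.0, 0.0, 1.0]]
side 439.6160539527521 439.6160539527521 325.14104568669313 196.8383237657734 [[0.6314, -0.4961, 0.596, 0.0951], [-0.7752, -0.3865, 0.4996, -0.4269], [-0.0175, -0.7775, -0.6287, 0.6433], [0.0, 0.0, 0.0, 1.0]]
wrist 350.3161744841476 350.3161744841476 322.90927297851744 203.8519363082782 [[-0.2801, -0.9139, -0.2937, 0.2565], [-0.96, 0.2675, 0.0833, 0.5763], [0.0024, 0.3053, -0.9523, 0.3831], [0.0, 0.0, 0.0, 1.0]]
```

View pics/scene0.png

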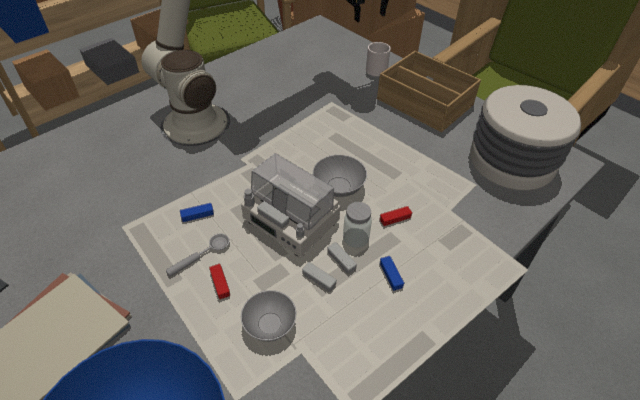

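View pics/side0.png

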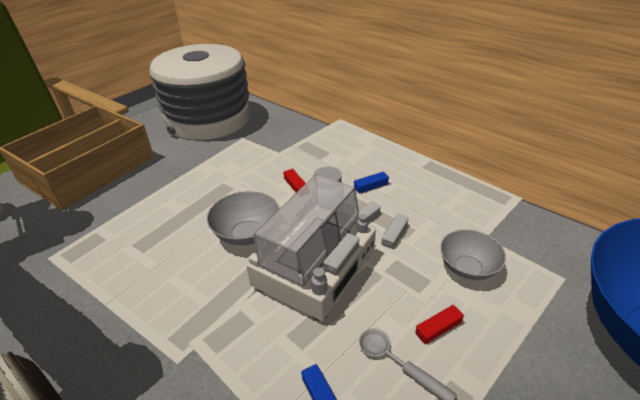

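View pics/wrist0.png

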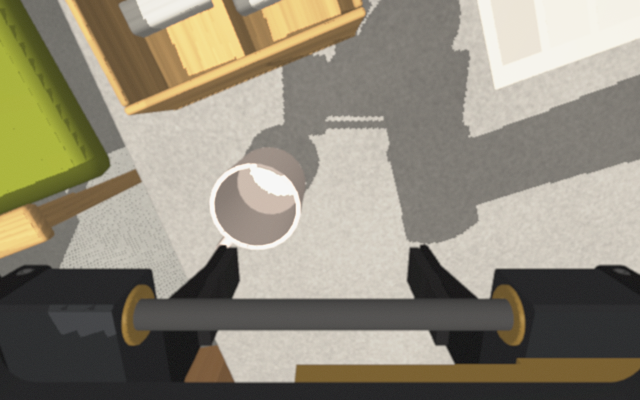

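The scene view shows the scale at about (295,212), with a grey tin on its front ledge. Grey tins stand on the table at about (320,275) and (342,257). The look-alikes are blue at (197,213) and (392,272), and red at (220,281) and (396,215). Next I'll enlarge the scale.

Run:
```python
import cv2
a=cv2.imread("pics/scene0.png")[140:270,220:380]; cv2.imwrite("pics/s1.png",cv2.resize(a,None,fx=5,fy=4.6,interpolation=cv2.INTER_CUBIC)) if 0 else cv2.imwrite("pics/s1.png",cv2.resize(a[:118],None,fx=5,fy=5,interpolation=cv2.INTER_CUBIC))
a=cv2.imread("pics/side0.png")[165:325,235:400]; a=a[:,:]; cv2.imwrite("pics/d1.png",cv2.resize(a[:150],None,fx=4,fy=4,interpolation=cv2.INTER_CUBIC))
```

```text
(no output)
```

View pics/s1.png

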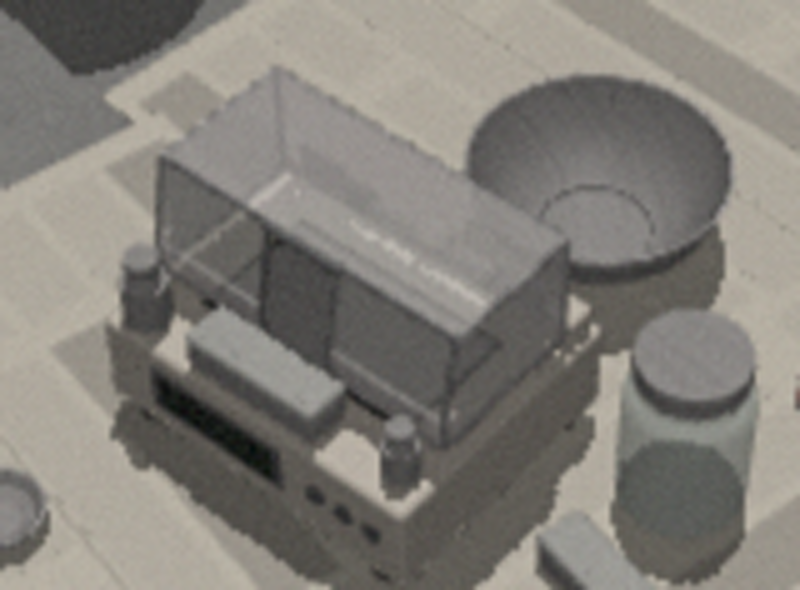

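View pics/d1.png

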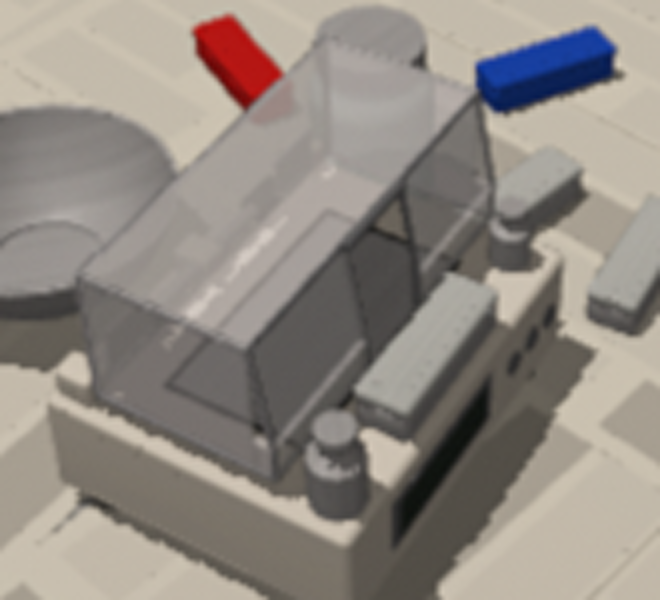

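```bash
cat > h.py <<'E'
import numpy as np
from scipy.optimize import least_squares
CAM={"scene":(480.2937,317.5362,192.685,np.array([[0.68,0.54,-0.496,1.1509],[0.7331,-0.4914,0.4702,-0.5477],[0.0102,-0.6834,-0.73,0.9718]])),
"side":(439.616,325.141,196.8383,np.array([[0.6314,-0.4961,0.596,0.0951],[-0.7752,-0.3865,0.4996,-0.4269],[-0.0175,-0.7775,-0.6287,0.6433]]))}
def proj(cam,P):
    f,cx,cy,T=CAM[cam]; q=(np.atleast_2d(P)-T[:,3])@T[:,:3]
    return np.c_[f*q[:,0]/q[:,2]+cx, f*q[:,1]/q[:,2]+cy]
def S2W(p,P):
    P=np.atleast_2d(P)/1000.; c,s=np.cos(p[2]),np.sin(p[2])
    return np.c_[p[0]+c*P[:,0]-s*P[:,1],p[1]+s*P[:,0]+c*P[:,1],P[:,2]]
E
cat > fit.py <<'E'
from h import *
def cr(uv,s,o): return (np.array(uv)+.5)/s-.5+np.array(o)
K={'dfl':(-79,100,70),'dfr':(-79,-100,70),'rfl':(-32,95,153),'rfr':(-32,-95,153),'sbl':(-42,95,81),'sbr':(-42,-95,81),'cl':(-32,23,150),'crr':(-32,-23,150)}
sc={'dfl':(108,325),'dfr':(403,520),'rfl':(157,157),'rfr':(455,338),'sbl':(165,262),'sbr':(443,443),'cl':(265,235),'crr':(340,275)}
sd={'dfl':(352,545),'dfr':(560,262),'rfl':(250,350),'rfr':(475,95),'sbl':(275,478),'sbr':(492,215),'cl':(347,247),'crr':(403,190)}
obs=[('scene',K[k],cr(v,5,(220,140)),k) for k,v in sc.items()]+[('side',K[k],cr(v,4,(235,165)),k) for k,v in sd.items()]
def res(p): return np.concatenate([proj(c,S2W(p,P))[0]-uv for c,P,uv,k in obs])
s=least_squares(res,[.55,0,1.57],loss='soft_l1'); p=s.x
print(p,np.degrees(p[2]))
for (c,P,uv,k),e in zip(obs,res(p).reshape(-1,2)): print(c,k,e.round(1))
sct=[((190,345),(-14,42)),((310,410),(-14,-42)),((345,380),(14,-42)),((225,308),(14,42))]
sdt=[((405,412),(-14,42)),((358,388),(14,42)),((450,278),(14,-42)),((495,297),(-14,-42))]
def rt(q):
    o=[]
    for c,l,sca,of in (('scene',sct,5,(220,140)),('side',sdt,4,(235,165))):
        for uv,(a,b) in l:
            X=q[0]+a*np.cos(q[2])-b*np.sin(q[2]);Y=q[1]+a*np.sin(q[2])+b*np.cos(q[2])
            o.append(proj(c,S2W(p,[X,Y,94]))[0]-cr(uv,sca,of))
    return np.concatenate(o)
t=least_squares(rt,[-61,0,0]); print('tin in scale',t.x,rt(t.x).round(1))
E
python3 fit.py
```

```text
[ 0.51763164 -0.04279182  1.71686897] 98.36934585817788
scene dfl [-1.9 -2.2]
scene dfr [-0.3 -0.9]
scene rfl [-0.2 -1.4]
scene rfr [ 0.4 -0.6]
scene sbl [-2.   0.1]
scene sbr [0.1 0.9]
scene cl [ 0.1 -2.7]
scene crr [-0.4 -1.8]
side dfl [-0.1 -0.1]
side dfr [ 2.  -3.1]
side rfl [-0.3  0. ]
side rfr [ 1.2 -1.9]
side sbl [1.1 1. ]
side sbr [ 0.7 -0.6]
side cl [-0.3 -0.5]
side crr [-0.4 -2. ]
tin in scale [-6.12624742e+01  3.36590977e+00  2.33584799e-03] [-2.4 -3.  -0.6  0.8  0.2 -0.2 -1.5 -2.2  1.4 -0.1 -1.3 -0.3 -0.5 -2.7
  2.1 -2.1]
```

The grey tin on the ledge, at scene pixel (275,213), is the target. It's grey, long side across, in front of the cut-out. I rejected the grey tins at (320,275) and (342,257), which stand on the table, along with the blue and red blocks. The crop confirms this. Next I'll raise the arm, turn it and swing over.

```bash
python3 -m crank '[{"linear":[0,0,-0.045],"delta_rot":[0,0,-0.144],"gripper":100},{"linear":[0,0,-0.045],"delta_rot":[0,0,-0.144],"gripper":100},{"linear":[0,0,-0.045],"delta_rot":[0,0,-0.143],"gripper":100},{"linear":[0.02,0.04,0],"delta_rot":[0,0,0],"gripper":100},{"linear":[0.025,0.055,0],"delta_rot":[0,0,0],"gripper":100},{"linear":[0.025,0.055,0],"delta_rot":[0,0,0],"gripper":100},{"linear":[0.025,0.055,0],"delta_rot":[0,0,0],"gripper":100},{"linear":[0.025,0.055,0],"delta_rot":[0,0,0],"gripper":100},{"linear":[0.025,0.055,0],"delta_rot":[0,0,0],"gripper":100}]'
```

```text
time_s: 1.27
tcp_pos: [0.3654, 0.3074, 0.3575]
ee_rot: [[0.989, 0.146, -0.0], [0.146, -0.989, 0.0], [-0.0, -0.0, -1.0]]
wrist_force: [0.7, -0.2, -0.2]
gripper_width: 1.002
```

```bash
python3 -m crank '[{"linear":[0.012,0.055,0],"delta_rot":[0,0,0],"gripper":100},{"linear":[0.012,0.055,0],"delta_rot":[0,0,0],"gripper":100},{"linear":[0.012,0.055,0],"delta_rot":[0,0,0],"gripper":100},{"linear":[0.012,0.055,0],"delta_rot":[0,0,0],"gripper":100},{"linear":[0.012,0.055,0],"delta_rot":[0,0,0],"gripper":100},{"linear":[0.012,0.055,0],"delta_rot":[0,0,0],"gripper":100},{"linear":[0,0,0],"delta_rot":[0,0,0],"gripper":100}]'
python3 - <<'E'
from station import r,capture
import cv2,numpy as np
print(r.sense()["joints"].round(1))
c=capture("wrist"); cv2.imwrite("pics/w1.png",c["img"]);np.savez("w1",T=c["world_from_camera"])
E
```

```text
time_s: 2.15
tcp_pos: [0.4846, -0.0098, 0.3567]
ee_rot: [[0.99, 0.14, -0.002], [0.14, -0.99, -0.001], [-0.002, 0.0, -1.0]]
wrist_force: [-0.0, 0.6, -0.2]
gripper_width: 1.002
[ 18.1   4.1  -4.2   0.  -81.8  79.9]
```

View pics/w1.png

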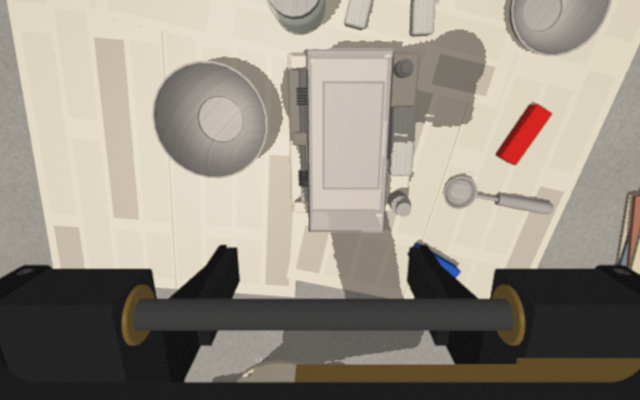

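```bash
python3 -m crank '[{"linear":[0.012,0.05,0],"delta_rot":[0,0,0],"gripper":100},{"linear":[0.012,0.05,0],"delta_rot":[0,0,0],"gripper":100},{"linear":[0.012,0.05,0],"delta_rot":[0,0,0],"gripper":100},{"linear":[0.012,0.05,0],"delta_rot":[0,0,0],"gripper":100},{"linear":[0,0,0],"delta_rot":[0.157,0,0],"gripper":100},{"linear":[0,0,0],"delta_rot":[0.157,0,0],"gripper":100},{"linear":[0,0,0],"delta_rot":[0.157,0,0],"gripper":100},{"linear":[0,0,0],"delta_rot":[0.157,0,0],"gripper":100},{"linear":[0,0,0],"delta_rot":[0.157,0,0],"gripper":100},{"linear":[0,0,0],"delta_rot":[0,0,0],"gripper":100}]'
python3 - <<'E'
from station import r,capture
import cv2,numpy as np
s=r.sense();print(s["joints"].round(1),s["tcp_pos"],s["ee_rot"].round(4).tolist())
for n in("wrist","scene"):
    c=capture(n); cv2.imwrite(f"pics/{n}2.png",c["img"]);np.savez(f"{n}2",T=c["world_from_camera"],img=c["img"])
E
```

```text
time_s: 3.45
tcp_pos: [0.5612, -0.1982, 0.3544]
ee_rot: [[0.99, 0.098, -0.106], [0.144, -0.698, 0.701], [-0.005, -0.709, -0.705]]
wrist_force: [-0.3, -0.8, -0.5]
gripper_width: 0.998
[ -25.2   30.3   34.   -41.  -116.   112.3] [ 0.56117141 -0.19819445  0.35441431] [[0.9895, 0.0983, -0.1057], [0.1442, -0.698, 0.7014], [-0.0048, -0.7093, -0.7049]]
```

View pics/wrist2.png

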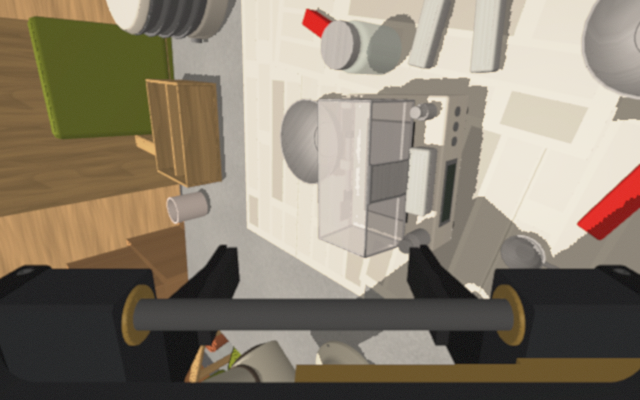

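View pics/scene2.png

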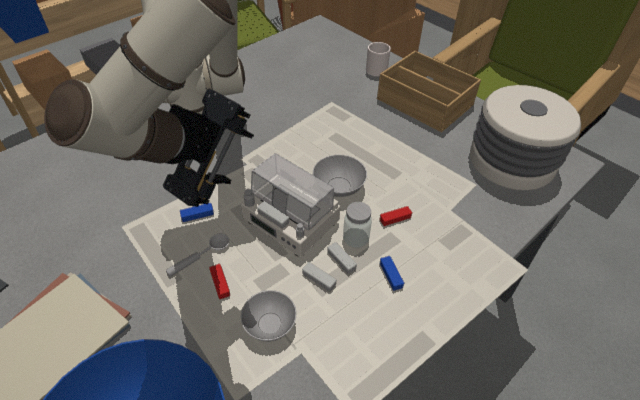

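Run:
```python
import numpy as np,cv2
from station import r
s=r.sense();d=np.load("wrist2.npz");T=d["T"];img=d["img"]
R=s["ee_rot"];t=s["tcp_pos"]
f,cx,cy=350.3162,322.9093,203.852
# tool-from-camera
Rc=R.T@T[:3,:3]; tc=R.T@(T[:3,3]-t); print("cam in tool",tc.round(4),Rc.round(3).tolist())
def pr(P):
    q=Rc.T@(np.array(P)-tc); return (f*q[0]/q[2]+cx,f*q[1]/q[2]+cy)
k=2.5;o=(170,200)
c=cv2.resize(img[200:380,170:480],None,fx=k,fy=k,interpolation=cv2.INTER_CUBIC)
for x,col in((.0095,(0,0,255)),(-.0095,(0,255,0))):
  for y in(-.0585,-.0435,.0435,.0585):
    for z in(0,-.02,-.04,-.06):
      u,v=pr((x,y,z)); cv2.circle(c,(int((u-o[0]+.5)*k),int((v-o[1]+.5)*k)),2,col,-1)
cv2.imwrite("pics/f1.png",c)
```

```text
cam in tool [ 0.0844  0.0044 -0.1602] [[-0.005, -0.952, -0.307], [1.0, -0.003, -0.006], [0.005, -0.307, 0.952]]
```

View pics/f1.png

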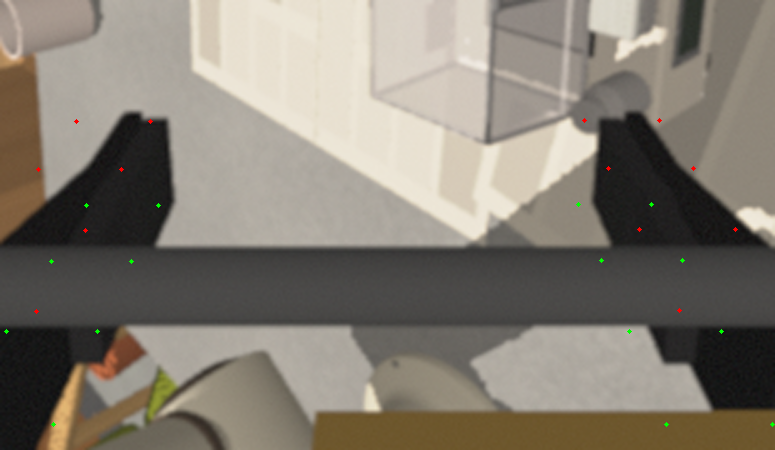

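Run:
```python
import cv2,numpy as np
a=np.load("wrist2.npz")["img"][85:265,305:485]
cv2.imwrite("pics/w2c.png",cv2.resize(a[:150],None,fx=4,fy=4,interpolation=cv2.INTER_CUBIC))
b=np.load("wrist2.npz")["img"][170:265,305:485]
cv2.imwrite("pics/w2d.png",cv2.resize(b,None,fx=4,fy=4,interpolation=cv2.INTER_CUBIC))
```

```text
(no output)
```

View pics/w2c.png

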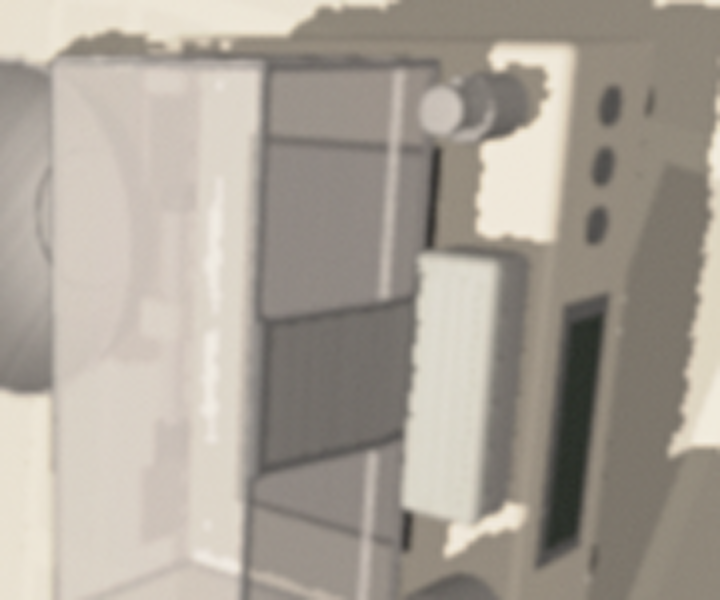

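View pics/w2d.png

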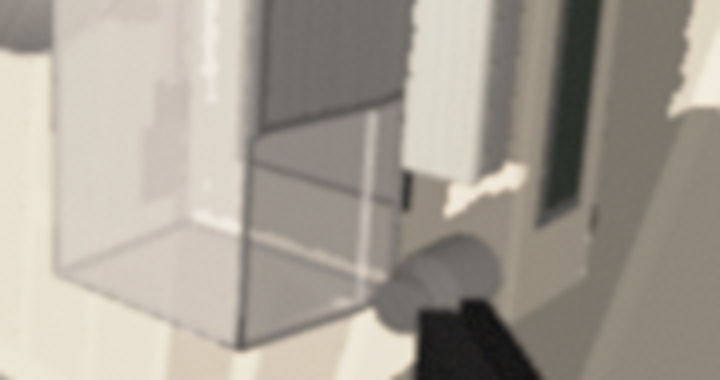

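```bash
cat > fit2.py <<'E'
exec(open('fit.py').read().split("def res(p)")[0])
d=np.load("wrist2.npz"); CAM["wrist"]=(350.3162,322.9093,203.852,d["T"][:3])
w={'rfr':(265,62),'crr':(265,320),'cl':(262,469),'sbr':(437,65),'dfr':(575,43)}
obs+=[('wrist',K[k],cr(v,4,(305,85)),k) for k,v in w.items()]+[('wrist',K['rfl'],cr((240,347),4,(305,170)),'rfl')]
TS={'scene':[((190,345),(-14,42)),((310,410),(-14,-42)),((345,380),(14,-42)),((225,308),(14,42))],
'side':[((405,412),(-14,42)),((358,388),(14,42)),((450,278),(14,-42)),((495,297),(-14,-42))],
'wrist':[((420,255),(14,-42)),((498,262),(-14,-42)),((480,520),(-14,42)),((403,512),(14,42))]}
SC={'scene':(5,(220,140)),'side':(4,(235,165)),'wrist':(4,(305,85))}
def fit(cams,ver=False):
    ob=[o for o in obs if o[0] in cams]
    # per-camera pixel offset nuisance (prior 2px)
    def full(x):
        p,q=x[:3],x[3:6]; off={c:x[6+2*i:8+2*i] for i,c in enumerate(cams)}
        o=[proj(c,S2W(p,P))[0]+off[c]-uv for c,P,uv,k in ob]
        for c in cams:
            for uv,(a,b) in TS[c]:
                X=q[0]+a*np.cos(q[2])-b*np.sin(q[2]);Y=q[1]+a*np.sin(q[2])+b*np.cos(q[2])
                o.append(proj(c,S2W(p,[X,Y,94]))[0]+off[c]-cr(uv,*SC[c]))
        return np.concatenate(o+[x[6:]])
    s=least_squares(full,np.r_[.5176,-.0428,1.717,-61,0,0,np.zeros(2*len(cams))],x_scale=np.r_[.01,.01,.01,1,1,.01,np.ones(2*len(cams))],loss='soft_l1')
    print(cams,s.x[:2].round(4),np.degrees(s.x[2]).round(2),'tin',s.x[3:6].round(3),'off',s.x[6:].round(2),'rms',np.sqrt(np.mean(s.fun**2)).round(2))
for c in (['scene'],['side'],['wrist'],['scene','side','wrist']): fit(c)
E
python3 fit2.py
```

```text
['scene'] [ 0.5194 -0.0436] 98.21 tin [-6.0258e+01  1.9400e+00  2.0000e-02] off [0.16 0.53] rms 1.07
['side'] [ 0.5203 -0.0402] 98.5 tin [-6.1938e+01  4.6050e+00 -2.8000e-02] off [-0.2   2.15] rms 1.12
['wrist'] [ 0.5171 -0.0397] 98.04 tin [-6.1871e+01  3.2220e+00  2.2000e-02] off [ 1.68 -0.39] rms 1.11
['scene', 'side', 'wrist'] [ 0.5177 -0.0414] 98.33 tin [-6.1356e+01  3.2290e+00  1.0000e-02] off [ 0.1   1.29  0.15  1.09  0.69 -0.08] rms 1.13
```

```bash
cat > go.py <<'E'
# go.py drx xe y ze : tool-frame shift needed (after tilt drx) from measured TCP to the point (mm: behind edge, y, above deck)
import sys;from h import *;from station import r
from scipy.spatial.transform import Rotation as Ro
p=np.array([.5177,-.0414,np.radians(98.3)])
s=r.sense();R=s["ee_rot"]@Ro.from_rotvec([float(sys.argv[1]),0,0]).as_matrix()
x,y,z=map(float,sys.argv[2:5])
W=S2W(p,[x-79,y,z+70])[0];D=W-s["tcp_pos"]
c,sn=np.cos(p[2]),np.sin(p[2]);M=np.array([[c,sn,0],[-sn,c,0],[0,0,1]])
q=M@(s["tcp_pos"]-np.r_[p[:2],.07])*1000+[79,0,0]
print("now(edge frame)",q.round(1),"beta",np.degrees(np.arcsin(-R[2,2])).round(2),"target tool rot in scale",(M@R).round(3).tolist())
print("tool shift mm",(R.T@D*1000).round(1),"F",s["wrist_force"].round(2),"t",s["time_s"])
E
python3 go.py -0.087 -47.7 2 90.3
```

```text
now(edge frame) [-81.1 -20.6 287.3] beta 50.09 target tool rot in scale [[0.002, -0.767, 0.642], [-1.0, -0.001, 0.002], [-0.001, -0.642, -0.767]]
tool shift mm [-22.3 100.7 172.6] F [-0.7  0.6  0.9] t 3.55
```

```bash
python3 -m crank '[{"linear":[0,0,0],"delta_rot":[-0.087,0,0],"gripper":100},{"linear":[-0.011,0.05,0],"delta_rot":[0,0,0],"gripper":100},{"linear":[-0.011,0.05,0],"delta_rot":[0,0,0],"gripper":100},{"linear":[0,0,0.045],"delta_rot":[0,0,0],"gripper":100},{"linear":[0,0,0.045],"delta_rot":[0,0,0],"gripper":100},{"linear":[0,0,0.045],"delta_rot":[0,0,0],"gripper":100},{"linear":[0,0,0.037],"delta_rot":[0,0,0],"gripper":100},{"linear":[0,0,0],"delta_rot":[0,0,0],"gripper":100},{"linear":[0,0,0],"delta_rot":[0,0,0],"gripper":100}]'; python3 go.py 0 16.6 2 13.7
python3 - <<'E'
from station import r,capture
import cv2,numpy as np
for n in("wrist","scene","side"):
    c=capture(n); cv2.imwrite(f"pics/{n}3.png",c["img"]);np.savez(f"{n}3",T=c["world_from_camera"],img=c["img"])
a=cv2.imread("pics/scene3.png")[100:260,200:380];b=cv2.imread("pics/side3.png")[140:300,260:440]
cv2.imwrite("pics/c3.png",cv2.resize(np.vstack([a,b])[:,:],None,fx=1.87,fy=1.87) if 0 else cv2.resize(np.hstack([a,b]),None,fx=2.2,fy=2.2,interpolation=cv2.INTER_CUBIC))
E
```

```text
time_s: 4.68
tcp_pos: [0.5352, -0.1671, 0.1634]
ee_rot: [[0.989, 0.116, -0.093], [0.148, -0.76, 0.633], [0.003, -0.64, -0.768]]
wrist_force: [-0.4, -0.3, 0.1]
gripper_width: 0.999
now(edge frame) [-47.9   0.9  93.4] beta 50.21 target tool rot in scale [[0.004, -0.768, 0.64], [-1.0, -0.005, 0.0], [0.003, -0.64, -0.768]]
tool shift mm [ -1.1   1.4 102.5] F [-0.43 -0.29  0.09] t 4.675
```

View pics/c3.png

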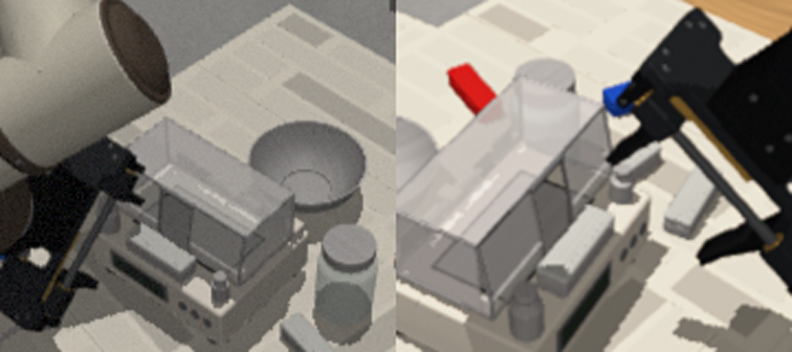

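View pics/wrist3.png

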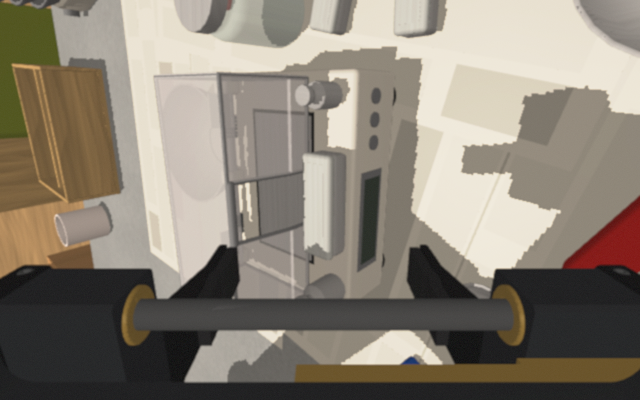

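The upper finger is aimed at the cut-out and the lower finger is in front of the scale. Inserting now.

```bash
python3 -m crank '[{"linear":[-0.001,0.001,0.025],"delta_rot":[0,0,0],"gripper":100},{"linear":[0,0,0.025],"delta_rot":[0,0,0],"gripper":100},{"linear":[0,0,0.015],"delta_rot":[0,0,0],"gripper":100},{"linear":[0,0,0],"delta_rot":[0,0,0],"gripper":100}]'; python3 go.py 0 16.6 2 13.7
python3 - <<'E'
from station import r,capture
import cv2,numpy as np
for n in("scene","side"):
    c=capture(n); cv2.imwrite(f"pics/{n}4.png",c["img"])
a=cv2.imread("pics/scene4.png")[120:260,220:380];b=cv2.imread("pics/side4.png")[160:300,270:430]
cv2.imwrite("pics/c4.png",cv2.resize(np.hstack([a,b]),None,fx=2.5,fy=2.5,interpolation=cv2.INTER_CUBIC))
E
```

```text
time_s: 5.32
tcp_pos: [0.527, -0.1267, 0.1108]
ee_rot: [[0.989, 0.111, -0.095], [0.146, -0.758, 0.636], [-0.001, -0.643, -0.766]]
wrist_force: [0.4, -0.4, -0.2]
gripper_width: 1.001
now(edge frame) [-6.8  3.1 40.8] beta 50.0 target tool rot in scale [[0.002, -0.766, 0.643], [-1.0, -0.001, 0.002], [-0.001, -0.643, -0.766]]
tool shift mm [ 1.2 -0.5 35.8] F [ 0.45 -0.39 -0.24] t 5.325
```

View pics/c4.png

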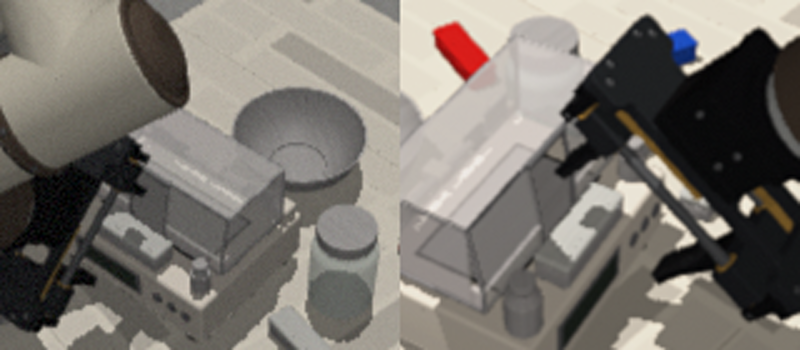

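```bash
python3 -m crank '[{"linear":[0,0,0.012],"delta_rot":[0,0,0],"gripper":100},{"linear":[0,0,0.012],"delta_rot":[0,0,0],"gripper":100},{"linear":[0,0,0.011],"delta_rot":[0,0,0],"gripper":100},{"linear":[0,0,0],"delta_rot":[0,0,0],"gripper":100}]'; python3 go.py 0 24.6 3 41.7
python3 - <<'E'
from station import r,capture
import cv2,numpy as np
for n in("scene","side"):
    c=capture(n); cv2.imwrite(f"pics/{n}5.png",c["img"])
a=cv2.imread("pics/scene5.png")[120:260,220:380];b=cv2.imread("pics/side5.png")[160:300,270:430]
cv2.imwrite("pics/c5.png",cv2.resize(np.hstack([a,b]),None,fx=2.5,fy=2.5,interpolation=cv2.INTER_CUBIC))
E
```

```text
time_s: 5.92
tcp_pos: [0.5232, -0.1037, 0.0834]
ee_rot: [[0.989, 0.111, -0.096], [0.146, -0.757, 0.636], [-0.002, -0.644, -0.765]]
wrist_force: [0.7, 0.5, -0.5]
gripper_width: 0.996
now(edge frame) [16.6  3.5 13.4] beta 49.95 target tool rot in scale [[0.002, -0.765, 0.644], [-1.0, -0.0, 0.003], [-0.002, -0.644, -0.765]]
tool shift mm [  0.5 -24.4 -16.5] F [ 0.67  0.51 -0.5 ] t 5.925
```

View pics/c5.png

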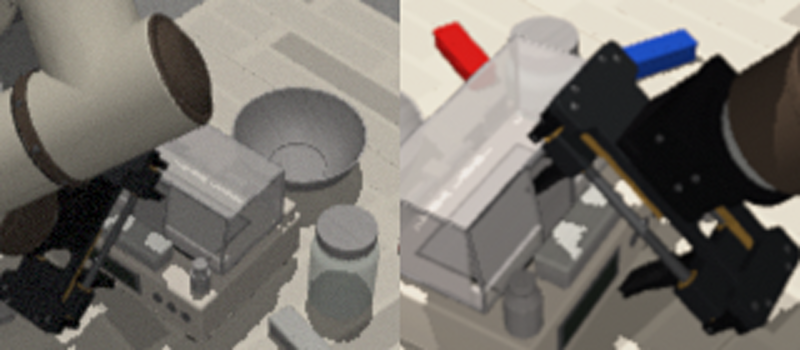

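```bash
python3 -m crank '[{"linear":[0,-0.006,-0.004],"delta_rot":[0,0,0],"gripper":100},{"linear":[0,-0.006,-0.004],"delta_rot":[0,0,0],"gripper":100},{"linear":[0,-0.006,-0.004],"delta_rot":[0,0,0],"gripper":100},{"linear":[0,-0.006,-0.004],"delta_rot":[0,0,0],"gripper":100},{"linear":[0,0,0],"delta_rot":[0,0,0],"gripper":100},{"linear":[0,0,0],"delta_rot":[0,0,0],"gripper":100}]'; python3 go.py 0 35 3 41.7
python3 - <<'E'
from station import r,capture
import cv2,numpy as np
for n in("scene","side"):
    c=capture(n); cv2.imwrite(f"pics/{n}6.png",c["img"])
a=cv2.imread("pics/scene6.png")[120:260,220:380];b=cv2.imread("pics/side6.png")[160:300,270:430]
cv2.imwrite("pics/c6.png",cv2.resize(np.hstack([a,b]),None,fx=2.5,fy=2.5,interpolation=cv2.INTER_CUBIC))
E
```

```text
time_s: 6.78
tcp_pos: [0.5229, -0.0968, 0.112]
ee_rot: [[0.989, 0.112, -0.093], [0.145, -0.758, 0.635], [0.0, -0.642, -0.767]]
wrist_force: [-0.2, -2.0, -0.6]
gripper_width: 0.998
now(edge frame) [23.4  2.9 42. ] beta 50.05 target tool rot in scale [[0.001, -0.767, 0.642], [-1.0, -0.001, 0.0], [0.0, -0.642, -0.767]]
tool shift mm [-0.1 -8.7  7.7] F [-0.23 -1.98 -0.59] t 6.775
```

View pics/c6.png

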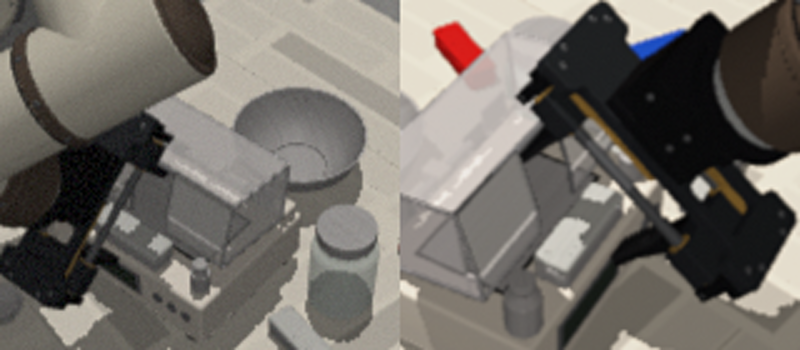

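```bash
python3 -m crank '[{"linear":[0,-0.0035,0.0029],"delta_rot":[0,0,0],"gripper":100},{"linear":[0,-0.0035,0.0029],"delta_rot":[0,0,0],"gripper":100},{"linear":[0,0,0],"delta_rot":[0,0,0],"gripper":100},{"linear":[0,0,0],"delta_rot":[0,0,0],"gripper":100}]'; python3 go.py 0 85 3 41.7
python3 - <<'E'
from station import r,capture
import cv2,numpy as np
from h import *
for n in("scene","side"):
    c=capture(n); cv2.imwrite(f"pics/{n}7.png",c["img"])
p=[.5177,-.0414,np.radians(98.3)]
def hood(th,x,z,y):
    a,b=x-140,z-10; c,s=np.cos(th),np.sin(th)
    return (140+a*c+b*s-79, y, 10-a*s+b*c+70)
k=5
a=cv2.imread("pics/side7.png")[175:295,250:400]; A=cv2.resize(a,None,fx=k,fy=k,interpolation=cv2.INTER_CUBIC)
for th,col in((0.1,(255,0,0)),(.2,(0,255,0)),(.3,(0,0,255))):
    for (x,z) in((37,11),(47,83)):
        for y in(95,-95):
            u=proj("side",S2W(p,hood(th,x,z,y)))[0]-[.15,1.1]
            cv2.circle(A,(int((u[0]-250+.5)*k),int((u[1]-175+.5)*k)),4,col,-1)
cv2.imwrite("pics/c7.png",A)
a=cv2.imread("pics/scene7.png")[130:260,225:385]; A=cv2.resize(a[:118],None,fx=k,fy=k,interpolation=cv2.INTER_CUBIC)
for th,col in((0.1,(255,0,0)),(.2,(0,255,0)),(.3,(0,0,255))):
    for (x,z) in((37,11),(47,83)):
        for y in(95,-95):
            u=proj("scene",S2W(p,hood(th,x,z,y)))[0]-[.1,1.3]+[.2,2.6]
            cv2.circle(A,(int((u[0]-225+.5)*k),int((u[1]-130+.5)*k)),4,col,-1)
cv2.imwrite("pics/c7s.png",A)
E
```

```text
time_s: 7.38
tcp_pos: [0.5213, -0.0871, 0.1118]
ee_rot: [[0.989, 0.111, -0.094], [0.146, -0.758, 0.636], [-0.0, -0.643, -0.766]]
wrist_force: [0.1, -1.6, -2.2]
gripper_width: 0.997
now(edge frame) [33.2  3.1 41.8] beta 49.98 target tool rot in scale [[0.001, -0.766, 0.643], [-1.0, -0.001, 0.001], [-0.0, -0.643, -0.766]]
tool shift mm [  0.1 -39.6  33.3] F [ 0.06 -1.58 -2.17] t 7.375
```

View pics/c7.png

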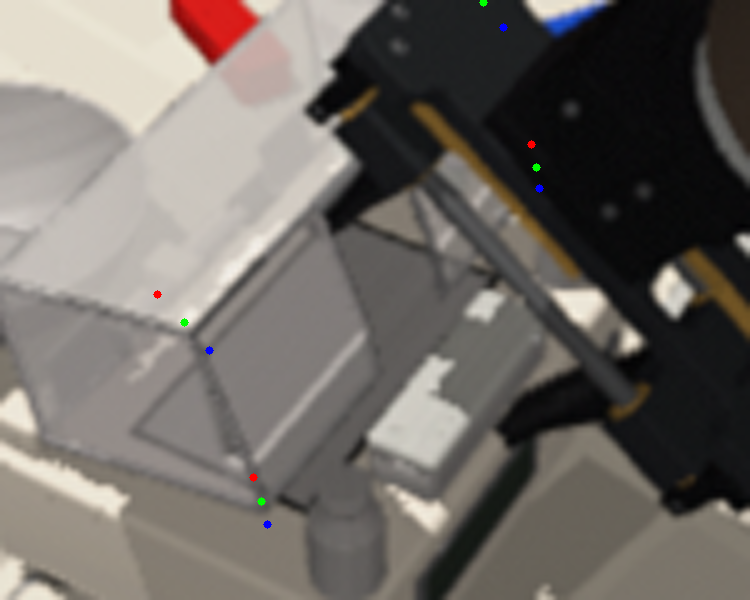

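View pics/c7s.png

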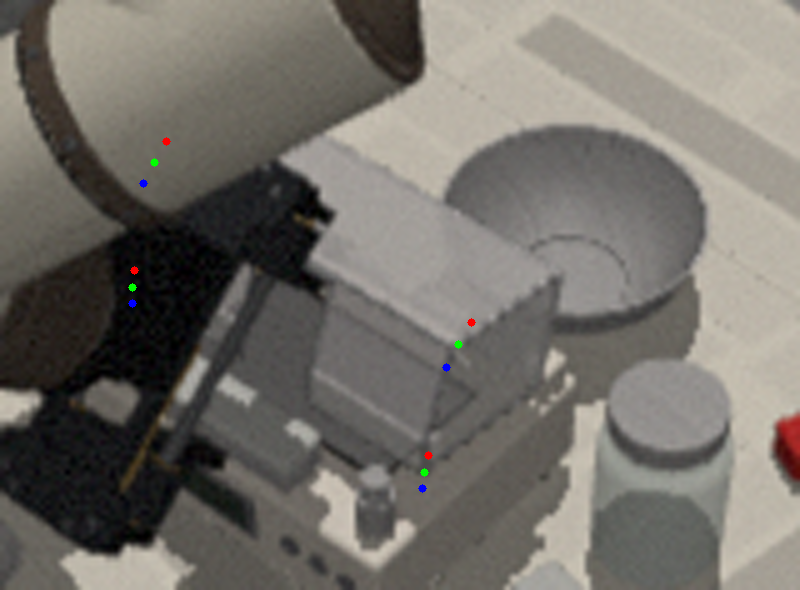

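```bash
python3 -m crank '[{"linear":[0,-0.0038,0.0032],"delta_rot":[0,0,0],"gripper":100},{"linear":[0,-0.0038,0.0032],"delta_rot":[0,0,0],"gripper":100},{"linear":[0,-0.0038,0.0032],"delta_rot":[0,0,0],"gripper":100},{"linear":[0,-0.0038,0.0032],"delta_rot":[0,0,0],"gripper":100},{"linear":[0,0,0],"delta_rot":[0,0,0],"gripper":100},{"linear":[0,0,0],"delta_rot":[0,0,0],"gripper":100}]'; python3 go.py 0 84 3 41.7
python3 - <<'E'
from station import r,capture
import cv2,numpy as np
for n in("scene","side"):
    c=capture(n); cv2.imwrite(f"pics/{n}8.png",c["img"])
a=cv2.imread("pics/scene8.png")[120:260,220:380];b=cv2.imread("pics/side8.png")[160:300,270:430]
cv2.imwrite("pics/c8.png",cv2.resize(np.hstack([a,b]),None,fx=2.5,fy=2.5,interpolation=cv2.INTER_CUBIC))
E
```

```text
time_s: 8.22
tcp_pos: [0.5184, -0.0675, 0.1118]
ee_rot: [[0.989, 0.111, -0.094], [0.146, -0.758, 0.636], [-0.0, -0.643, -0.766]]
wrist_force: [0.3, -1.4, -1.9]
gripper_width: 1.0
now(edge frame) [53.1  3.1 41.8] beta 49.98 target tool rot in scale [[0.001, -0.766, 0.643], [-1.0, -0.001, 0.001], [-0.0, -0.643, -0.766]]
tool shift mm [  0.1 -23.6  19.9] F [ 0.33 -1.37 -1.86] t 8.225
```

View pics/c8.png

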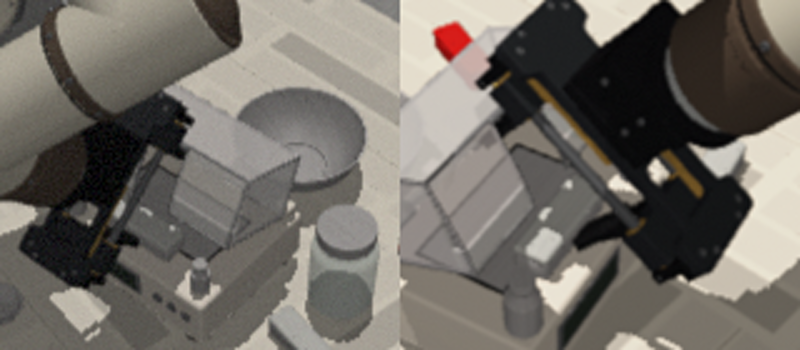

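```bash
python3 -m crank '[{"linear":[0,-0.0038,0.0032],"delta_rot":[0,0,0],"gripper":100},{"linear":[0,-0.0038,0.0032],"delta_rot":[0,0,0],"gripper":100},{"linear":[0,-0.0038,0.0032],"delta_rot":[0,0,0],"gripper":100},{"linear":[0,-0.0038,0.0032],"delta_rot":[0,0,0],"gripper":100},{"linear":[0,0,0],"delta_rot":[0,0,0],"gripper":100},{"linear":[0,0,0],"delta_rot":[0,0,0],"gripper":100}]'; python3 go.py 0 84 3 41.7
python3 - <<'E'
from station import r,capture
import cv2,numpy as np
for n in("scene","side","wrist"):
    c=capture(n); cv2.imwrite(f"pics/{n}9.png",c["img"])
a=cv2.imread("pics/scene9.png")[120:260,220:380];b=cv2.imread("pics/side9.png")[160:300,270:430]
cv2.imwrite("pics/c9.png",cv2.resize(np.hstack([a,b]),None,fx=2.5,fy=2.5,interpolation=cv2.INTER_CUBIC))
E
```

```text
time_s: 9.07
tcp_pos: [0.5155, -0.0479, 0.1118]
ee_rot: [[0.989, 0.112, -0.094], [0.146, -0.758, 0.636], [-0.0, -0.643, -0.766]]
wrist_force: [0.4, -1.7, -1.5]
gripper_width: 0.999
now(edge frame) [72.9  3.1 41.8] beta 49.99 target tool rot in scale [[0.001, -0.766, 0.643], [-1.0, -0.001, 0.001], [-0.0, -0.643, -0.766]]
tool shift mm [ 0.1 -8.5  7.2] F [ 0.42 -1.71 -1.49] t 9.075
```

View pics/c9.png

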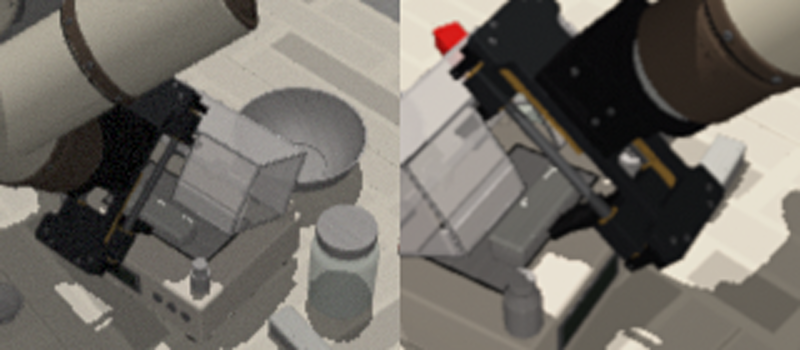

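View pics/wrist9.png

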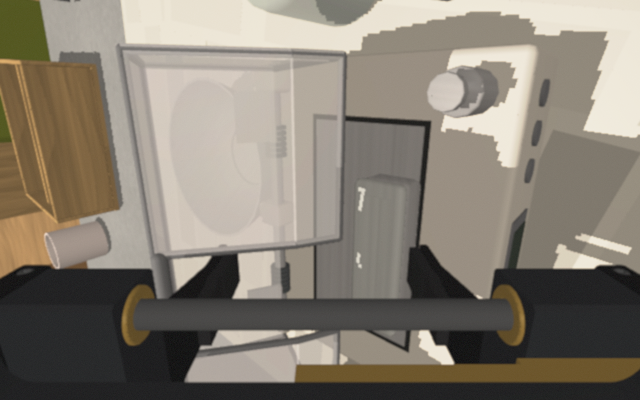

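The wrist view shows the tin on the dark-edged plate, straight, with its near side just at the plate's front edge (about 418 vs 425 px). I'll push about 12 mm more.

```bash
python3 -m crank '[{"linear":[0,-0.0038,0.0032],"delta_rot":[0,0,0],"gripper":100},{"linear":[0,-0.0038,0.0032],"delta_rot":[0,0,0],"gripper":100},{"linear":[0,-0.0015,0.0013],"delta_rot":[0,0,0],"gripper":100},{"linear":[0,0,0],"delta_rot":[0,0,0],"gripper":100},{"linear":[0,0,0],"delta_rot":[0,0,0],"gripper":100}]'; python3 go.py 0 33 3 41.7
python3 - <<'E'
from station import r,capture
import cv2,numpy as np
for n in("scene","side","wrist"):
    c=capture(n); cv2.imwrite(f"pics/{n}10.png",c["img"])
a=cv2.imread("pics/side10.png")[150:290,260:420];b=cv2.imread("pics/wrist10.png")[80:370,280:500]
cv2.imwrite("pics/c10.png",np.hstack([cv2.resize(a,(457,400)),cv2.resize(b,(303,400),interpolation=cv2.INTER_CUBIC)]))
E
```

```text
time_s: 9.85
tcp_pos: [0.5138, -0.0362, 0.1119]
ee_rot: [[0.989, 0.112, -0.094], [0.146, -0.758, 0.636], [-0.0, -0.643, -0.766]]
wrist_force: [-0.9, -2.1, -0.8]
gripper_width: 1.0
now(edge frame) [84.7  3.1 41.9] beta 49.99 target tool rot in scale [[0.001, -0.766, 0.643], [-1.0, -0.001, 0.001], [-0.0, -0.643, -0.766]]
tool shift mm [  0.   39.7 -33.1] F [-0.93 -2.11 -0.85] t 9.85
```

View pics/c10.png

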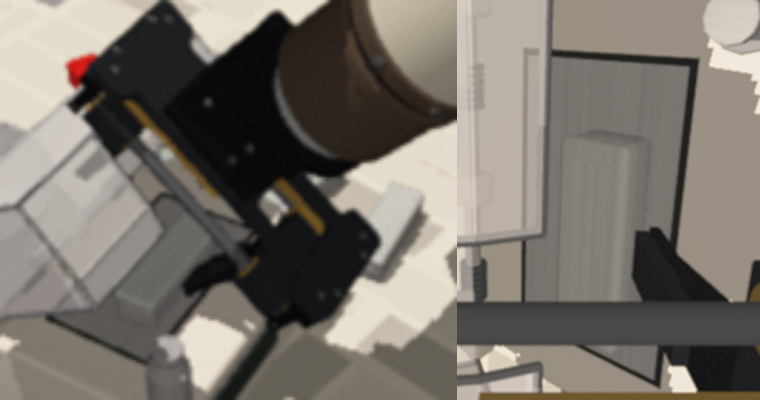

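The tin now lies well inside the plate outline on all sides. I'll retrace the path so the hood comes down on the finger.

```bash
python3 -m crank '[{"linear":[0,0.0046,-0.0039],"delta_rot":[0,0,0],"gripper":100},{"linear":[0,0.0046,-0.0039],"delta_rot":[0,0,0],"gripper":100},{"linear":[0,0.0046,-0.0039],"delta_rot":[0,0,0],"gripper":100},{"linear":[0,0.0046,-0.0039],"delta_rot":[0,0,0],"gripper":100},{"linear":[0,0.0046,-0.0039],"delta_rot":[0,0,0],"gripper":100},{"linear":[0,0.0046,-0.0039],"delta_rot":[0,0,0],"gripper":100},{"linear":[0,0.0046,-0.0039],"delta_rot":[0,0,0],"gripper":100},{"linear":[0,0.0046,-0.0039],"delta_rot":[0,0,0],"gripper":100},{"linear":[0,0.0046,-0.0039],"delta_rot":[0,0,0],"gripper":100},{"linear":[0,0.0046,-0.0039],"delta_rot":[0,0,0],"gripper":100}]'; python3 go.py 0 16.6 3 11.7
```

```text
time_s: 11.25
tcp_pos: [0.5227, -0.0964, 0.1122]
ee_rot: [[0.989, 0.112, -0.094], [0.146, -0.758, 0.636], [-0.0, -0.643, -0.766]]
wrist_force: [0.1, -1.1, -2.0]
gripper_width: 1.003
now(edge frame) [23.9  3.  42.2] beta 50.0 target tool rot in scale [[0.001, -0.766, 0.643], [-1.0, -0.001, 0.001], [-0.0, -0.643, -0.766]]
tool shift mm [-0.  25.1 18.7] F [ 0.06 -1.13 -1.99] t 11.25
```

Run:
```python
from station import capture
import cv2,numpy as np
for n in("scene","side"):
    c=capture(n); cv2.imwrite(f"pics/{n}11.png",c["img"])
a=cv2.imread("pics/scene11.png")[120:260,220:380];b=cv2.imread("pics/side11.png")[160:300,270:430]
cv2.imwrite("pics/c11.png",cv2.resize(np.hstack([a,b]),None,fx=2.5,fy=2.5,interpolation=cv2.INTER_CUBIC))
```

```text
(no output)
```

View pics/c11.png

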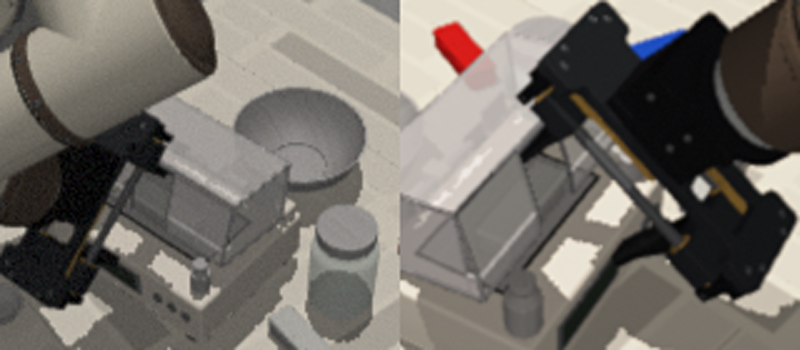

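```bash
python3 -m crank '[{"linear":[0,0.006,0.0045],"delta_rot":[0,0,0],"gripper":100},{"linear":[0,0.006,0.0045],"delta_rot":[0,0,0],"gripper":100},{"linear":[0,0.006,0.0045],"delta_rot":[0,0,0],"gripper":100},{"linear":[0,0.006,0.0045],"delta_rot":[0,0,0],"gripper":100},{"linear":[0,0,0],"delta_rot":[0,0,0],"gripper":100},{"linear":[0,0,0],"delta_rot":[0,0,0],"gripper":100}]'; python3 go.py 0 -47.7 3 90.3;  python3 - <<'E'
from station import capture
import cv2,numpy as np
for n in("scene","side"):
    c=capture(n); cv2.imwrite(f"pics/{n}12.png",c["img"])
a=cv2.imread("pics/scene12.png")[120:260,220:380];b=cv2.imread("pics/side12.png")[160:300,270:430]
cv2.imwrite("pics/c12.png",cv2.resize(np.hstack([a,b]),None,fx=2.5,fy=2.5,interpolation=cv2.INTER_CUBIC))
E
```

```text
time_s: 12.1
tcp_pos: [0.5237, -0.1026, 0.083]
ee_rot: [[0.989, 0.112, -0.094], [0.146, -0.758, 0.636], [-0.0, -0.643, -0.766]]
wrist_force: [-0.0, 0.5, -0.1]
gripper_width: 1.002
now(edge frame) [17.6  2.9 13. ] beta 49.99 target tool rot in scale [[0.002, -0.766, 0.643], [-1.0, -0.001, 0.001], [-0.0, -0.643, -0.766]]
tool shift mm [  -0.2    0.3 -101.1] F [-0.04  0.52 -0.07] t 12.1
```

View pics/c12.png

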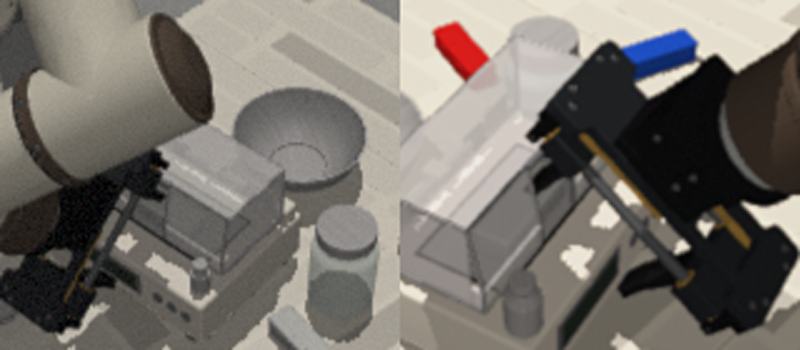

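The hood is closed and the contact force is gone. Backing the fingers out along their axis.

```bash
python3 -m crank '[{"linear":[0,0,-0.015],"delta_rot":[0,0,0],"gripper":100},{"linear":[0,0,-0.02],"delta_rot":[0,0,0],"gripper":100},{"linear":[0,0,-0.025],"delta_rot":[0,0,0],"gripper":100},{"linear":[0,0,-0.04],"delta_rot":[0,0,0],"gripper":100},{"linear":[0,0,-0.05],"delta_rot":[0,0,0],"gripper":100},{"linear":[0,0,-0.05],"delta_rot":[0,0,0],"gripper":100},{"linear":[0,0,-0.05],"delta_rot":[0,0,0],"gripper":100},{"linear":[0,0,0],"delta_rot":[0,0,0],"gripper":100},{"linear":[0,0,0],"delta_rot":[0,0,0],"gripper":100}]';  python3 - <<'E'
from station import capture
import cv2,numpy as np
for n in("scene","side","wrist"):
    c=capture(n); cv2.imwrite(f"pics/{n}13.png",c["img"])
a=cv2.imread("pics/side13.png")[150:310,240:400];b=cv2.imread("pics/wrist13.png")[60:260,290:490]
cv2.imwrite("pics/c13.png",np.hstack([cv2.resize(a,(400,400),interpolation=cv2.INTER_CUBIC),cv2.resize(b,(400,400),interpolation=cv2.INTER_CUBIC)]))
E
```

```text
time_s: 13.32
tcp_pos: [0.5467, -0.2618, 0.2745]
ee_rot: [[0.989, 0.111, -0.093], [0.145, -0.758, 0.636], [-0.0, -0.643, -0.766]]
wrist_force: [0.2, 0.1, -0.1]
gripper_width: 1.002
```

View pics/c13.png

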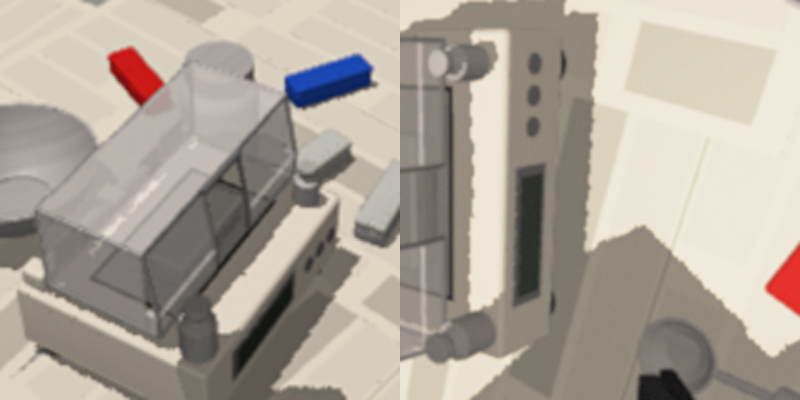

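View pics/scene13.png

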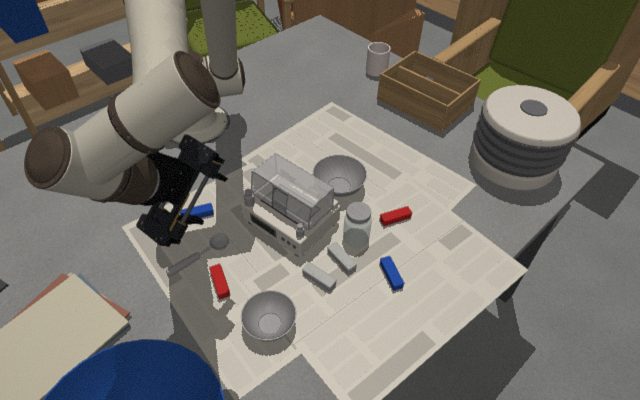

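Run:
```python
import cv2,numpy as np
o=[]
for n,(y,x) in(("side",(165,240)),("scene",(145,225))):
    for k in("0","13"):
        o.append(cv2.resize(cv2.imread(f"pics/{n}{k}.png")[y:y+115,x:x+150],None,fx=2.6,fy=2.6,interpolation=cv2.INTER_CUBIC))
cv2.imwrite("pics/cmp.png",np.vstack([np.hstack(o[:2]),np.hstack(o[2:])]))
```

```text
(no output)
```

View pics/cmp.png

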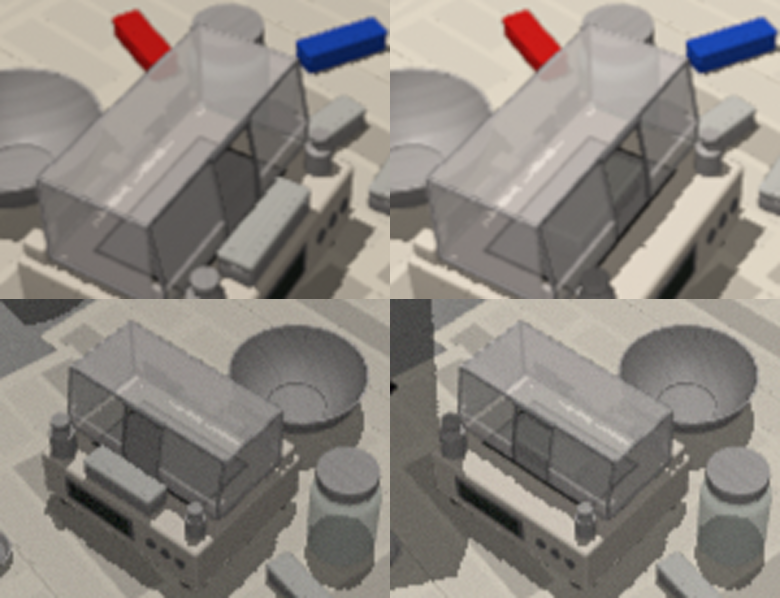

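Run:
```python
import cv2,numpy as np
a=cv2.imread("pics/wrist13.png")[40:270,180:440]
a=cv2.convertScaleAbs(a,alpha=1.5,beta=-60)
cv2.imwrite("pics/w13c.png",cv2.resize(a,None,fx=2.6,fy=2.6,interpolation=cv2.INTER_CUBIC))
```

```text
(no output)
```

View pics/w13c.png

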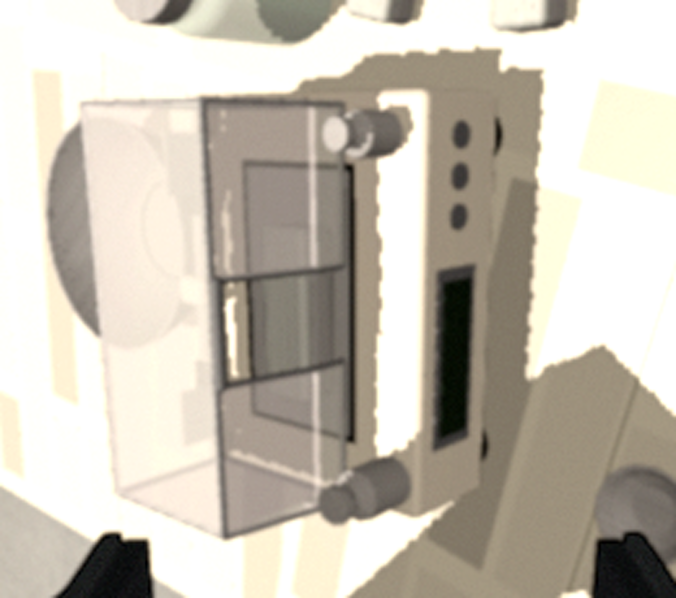

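The wrist crop shows the tin (about x 262–332, top end y 228) inside the plate outline (x 245–352, y 162–440). The hood is fully down, the weights stand where they were, and the gripper is clear.

```bash
python3 -c "
from station import r,workorder
print(r.sense()['time_s']); print(workorder.finish_job())"
```

```text
13.475
the job is handed in; nothing more can be done
None
```

The tin is on the weighing plate and the hood has closed over it. I handed the job in at 13.5 s. With the gripper tilted 50°, the upper fingertip went into the cut-out and lifted the hood. The lower fingertip pushed the tin about 50 mm onto the plate. I then retraced the path so the hood came down on the finger, and drew both fingers out.

**Last checks:**
- **Tin:** with the hood still up, the wrist view showed it straight and inside the plate outline. By the push distance, its near side is about 11 mm inside the plate's front edge. After closing, I could still make out its top end inside the outline through the hood.
- **Hood:** it looks the same as in the starting pictures, so it is fully closed.
- **Forces:** the highest wrist force I read was about 3 N, and it was back near zero once the fingers were clear.
- **Surroundings:** the weights, other tins, bowls, jar and spoon look unmoved.

Two things were less certain. The scale position I got from the three cameras differed by up to about 4 mm. After closing, the tin is barely visible in the scene and side views, so its final place rests mainly on the wrist pictures.

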